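# Set an adjustable wrench to a bulkhead nut and tighten it

## Task

Put the loose adjustable wrench flat on the bench around the big hex nut of the bulkhead pipe fitting, roll its worm until the jaws just fit the nut, and only then swing the handle clockwise (seen from above) until the nut is fully tight. Do it all with the wrench: do not touch the pipe or the nut with the gripper, do not push the sliding jaw by hand, and leave the loose fittings and the crate alone. At the end leave the wrench sitting closed on the tight nut.

Things in the scene. Friction and masses are not known exactly. Their poses are not given: they have to be found in the camera images.
- wrench: adjustable wrench, 205 mm long, 0.6 to 0.8 kg, lying flat. Origin: where the nut's centre lies when gripped, on the underside; +x from the handle to the open end of the mouth, z up. Fixed jaw y -41 to -23 mm, sliding jaw on the +y side, both to x = 25 mm, z 3 to 21 mm. Mouth's floor: flat wall at x = -29 mm; bridge behind it to x = -42 mm, y -41 to 30 mm, 20 mm high. Balance point about x = -80 mm
- jaw: sliding jaw of the wrench, 50 x 18 x 18 mm, moved only by the worm; slides along the wrench's y. It is held by the worm's friction against about 25 N
- jaw_face (a point): middle of the sliding jaw's gripping face, 12 mm above the underside; its y in the wrench's frame plus 23 mm is the jaw gap
- fixed_face (a point): middle of the fixed jaw's gripping face (x = 0, y = -23 mm, z = 12 mm in the wrench's frame)
- mouth (a point): point of the wrench where the nut's centre lies when gripped (the wrench's origin raised by 12 mm)
- worm_top (a point): top of the knurled worm: roller 26 mm thick, 26 mm long along the wrench's y, axis at x = -57, z = 15 mm of the wrench, 8 mm proud of the rails beside it (|y| 15 to 22, x -72 to -42 mm, 20 mm high, gussets outside). Rubbing its top towards the jaws (+x) closes them; 4 N of rubbing turns it, so press with 10 to 20 N. It stays as left and stops when the jaws meet the nut
- worm (a joint): turn of the worm in rad; jaw gap in mm = 60 - 2 x value (0 = 60 mm, the widest; range 0 to 10). At the start 52 to 56 mm. The nut needs 46 mm, value 7
- handle (a point): middle of the handle's outer half, x = -135 mm, z = 10 mm in the wrench's frame. Blue handle x -168 to -86 mm, 24 mm wide, z 0 to 19 mm, with a round end of radius 14 mm to x = -180 mm; shoulder x -86 to -72 mm, 40 mm wide, 20 mm high
- fitting: upright brass pipe fixed in the bench, diameter 35 mm, top at 55 mm; origin on its axis at the bench. It carries the hex nut. A red line runs up the side of the pipe above the nut: the white mark of the nut points to it when the nut is tight
- nut (a joint): turn of the nut in rad, clockwise from above; tight (hard stop) at 0.90, starts between 0 and 0.4; takes 0.2 N m to turn and stays where it is left
- nut_top (a point): centre of the nut's top face, 22 mm above the bench; turns with the nut. Steel hex nut 46 mm across flats, 53 mm across corners, from 2 to 22 mm above the bench; its x axis points to a corner, its y axis is square to a pair of flats
- nut_mark (a point): white mark on the nut's top near the corner on the nut's +x, 25 mm from the axis
- crate: black open crate 220 x 150 x 90 mm full of fittings, fixed; origin at the centre of its underside, long side along its x
- coupling: dark steel pipe coupling standing upright, diameter 62 mm, 62 mm high; origin at the centre of its underside
- tee: brass tee standing upright, diameter 48 mm, 92 mm high, branch to its +x out to 46 mm at mid height; origin at the centre of its underside
- nipple: rust-red pipe nipple standing upright, diameter 45 mm, 105 mm high; origin at the centre of its underside
Not all that is in view belongs to the job. Of the things that look like the wrench, the smaller one is meant.

How it is judged:
By the outcome, as a careful person would: the job done as asked, in the order asked, and still so for the second after the job is handed in, with the robot touching nothing.
It also fails if it takes over 64 s, if anything falls off the work surface, if the arm or the gripper's body presses on something with over 40 N, if the wrist force passes 120 N, or if a joint passes its speed limit or range.

## Robot

A 6-joint arm with a two-finger parallel gripper is mounted at the origin on the work surface. World frame = base frame: x ahead of the robot, y to its left, z up, the work surface at z = 0. Lengths are in m, angles in degrees, forces in N, time in s.
With the tool pointing down it reaches from about 0.4 to 0.825 m from the base axis. Payload 7 kg.
Tool frame: the origin (TCP) lies on the centre line of the jaws, within the pads' length; the fingertips stand 14 mm ahead of it and the grasp point (between the pads) lies 5 mm behind it; z points along the fingers, x is the direction in which the jaws open and shut, and the axes are right-handed (so a half turn about z gives the same grasp; the last joint's range is limited). The gripper opens to 88 mm and grips with 3 to 60 N. Pads are 19 mm wide; open, the fingers measure 130 mm over their backs; the gripper's body (78 mm by 193 mm) begins 47 mm behind the grasp point.
Start: joints at [-47.034, 20.546, 0.682, 0, -70.136, -16.507], TCP at [0.301, -0.604, 0.241] pointing down, gripper open.
Joint ranges: [-176.03, 176.03], [-82.01, 121.73], [-58.28, 71.71], [-173.87, 95.51], [-174.79, -0.11], [-173.66, 173.66]. Speed limits (degrees/s): [136.94, 136.94, 172.46, 180, 180, 180].

## Interface

Orientations are given as [roll, pitch, yaw] about the fixed x, y, z axes, in that order (R = Rz(yaw) Ry(pitch) Rx(roll)).
In Python, from plant import * gives the robot as it stands.
- The arm moves only by the shell command python3 -m handwheel 'ROWS' [OPENING]. ROWS is JSON, a list of rows, each a list of 2 entries, a list of its own where there are three numbers: the shift along the tool's x, y, z each as a share of 0.2 m, from -1 to 1, then the turn, a rotation vector about the tool's x, y, z each as a share of 360 degrees, from -1 to 1. In form: [[[tx, ty, tz], [ax, ay, az]], ...]. A call has 1 to 5 rows; each row is the pose to reach, as a shift and turn from the pose commanded when the call began, along the tool's axes at that moment, turning the shorter way round; what a row does not reach only later rows make up. A row lasts 1/12 s, in which the tool goes at most 41.7 mm and 7.16 degrees, less where a joint would pass 70% of its speed; a pose out of reach is approached as far as the arm can. A call with a number of a shift or a turn outside -1 to 1 is refused whole. A call with a gripper value outside its range is refused whole. OPENING is the closure, from -1 (fully open) to 1 (shut), set as the call begins (- or left out, the last holds). The fingers move at their own pace and stop on an object; the grip force is fixed at half the most. Time passes only in rows, so rows that repeat a pose let the fingers close. It gives the time, the measured TCP pose, the force and the opening at its end, in the units of the state.
- get_obs(): the state, without advancing time (a new reading comes with each control period).
- snapshot(name): name is "scene" or "top"; returns a dict with "color" (400x640x3 uint8, red, green, blue), "z_map" (400x640 float32, m along the optical axis (not along the pixel's ray), 0 where there is no reading), "intrinsics" (3x3 intrinsics, pixels), "rvec" (rotation vector, rad) and "tvec" (3), from world to camera coordinates, as OpenCV has them. Camera axes: x right, y down, z forward; pixel columns grow to the right and rows downward; lengths in m; the calibration is good to about 2 mm. A picture is of the moment at which its call begins.
- close_job(): hands the job in, once; it reports no verdict.
The state is a dict: "clock": time; "joint_pos": joint angles; "qvel": joint speeds; "tau": joint torques, N m; "tool_pos": TCP position; "orientation": TCP orientation; "force": force on the tool from outside, world axes, zero at the start; "moment": the same for the moment, N m; "opening": finger opening in m.
Only numpy, scipy, OpenCV 4.12 (cv2) and the standard library are available. Lean on these libraries where they do the work, as an engineer would, in place of code of your own. Each camera call takes 0.05 s, during which the arm holds its last target. There are 200 camera calls.

## Working session

There is one attempt and no reset: what is moved stays moved. The work goes in short steps, Python scripts to look and compute and a shell command to move; the robot and the scene stay as the last step left them, time stands still between calls to the robot, and variables do not carry over. Pictures are saved under pics/ and viewed, about 8 in all and at most 12, crops included, and the job is handed in when it is done.

```bash
mkdir -p pics; ls; cat > h.py <<'E'
from plant import *
import numpy as np, cv2
from scipy.spatial.transform import Rotation as R
def pts(s):
    K=s["intrinsics"];Rm=cv2.Rodrigues(np.array(s["rvec"],float))[0];t=np.array(s["tvec"],float).ravel()
    z=s["z_map"];v,u=np.mgrid[:z.shape[0],:z.shape[1]]
    c=np.stack([(u-K[0,2])/K[0,0]*z,(v-K[1,2])/K[1,1]*z,z],-1)
    return (c-t)@Rm
def proj(s,P):
    return cv2.projectPoints(np.array(P,float).reshape(-1,3),np.array(s["rvec"],float),np.array(s["tvec"],float),np.array(s["intrinsics"],float),None)[0][:,0]
E
python3 - <<'E'
from h import *
for n in("scene","top"):
    s=snapshot(n); cv2.imwrite(f"pics/{n}0.png",s["color"][:,:,::-1]); np.savez(f"{n}0.npz",**s)
    print(n,s["tvec"],s["intrinsics"][0])
print(get_obs())
E
```

```text
pics
scene [ 0.39352536 -0.27563202  1.65541847] [439.56328505   0.         325.6497276 ]
top [0.01638826 0.56220234 1.0214051 ] [389.83646436   0.         322.49977218]
{'clock': 0.1, 'joint_pos': array([-4.70337383e+01,  2.05875463e+01,  6.41129057e-01, -1.65042725e-02,
       -7.01366729e+01, -1.65065797e+01]), 'qvel': array([-0.06727657, -0.12167856,  0.09808257, -0.01484158, -0.05290144,
        0.05068065]), 'tau': array([-1.21254881e-03, -5.84160125e+01,  2.93753403e+01,  7.01544017e+00,
        1.01822478e-02, -2.98039515e-05]), 'tool_pos': array([ 0.30055151, -0.60394815,  0.23973381]), 'orientation': array([-1.79991267e+02, -8.40744890e-02,  1.16454057e+02]), 'force': array([ 0.17753714, -0.1330021 ,  0.37077406]), 'moment': array([0.01975949, 0.05039625, 0.02699713]), 'opening': 0.08786482821537174}
```

View pics/top0.png

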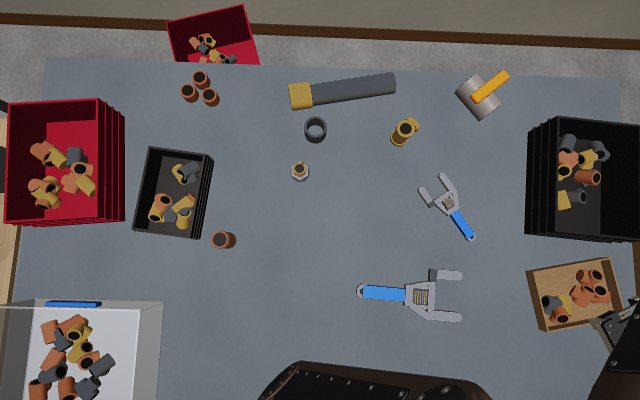

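View pics/scene0.png

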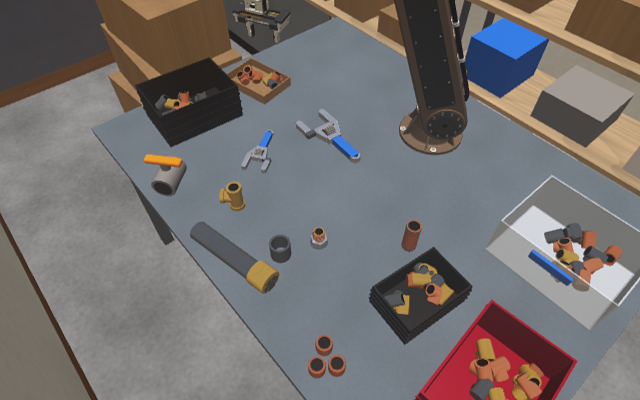

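Candidates for the wrench: the small one at top (450,205) and a larger one at (410,295). By the description I choose the small one. The nut with its pipe is at (300,172), the coupling at (315,129), the tee at (404,131), the nipple at (223,240) and the crate at (173,192). Next I measure and check a close crop.

```bash
cat >> h.py <<'E'
def blue_axis(s,P,box=None):
    c=s["color"].astype(int);m=(c[...,2]>c[...,0]+60)&(c[...,2]>150)&(P[...,2]<.06)&(P[...,2]>.005)
    if box: m[:box[1]]=0;m[box[3]:]=0;m[:,:box[0]]=0;m[:,box[2]:]=0
    q=P[m];r=cv2.minAreaRect((q[:,:2]*1000).astype(np.float32));return q,r
E
python3 - <<'E'
from h import *
s=dict(np.load("top0.npz"));P=pts(s)
def w(u,v): print((u,v),P[v,u].round(4))
for p in [(300,169),(315,129),(404,131),(223,240),(173,192),(470,235),(450,225),(430,195),(448,182),(350,220)]: w(*p)
q,r=blue_axis(s,P,(410,160,490,250));print(len(q),q.mean(0),r)
# all wrench pts
b=np.zeros(P.shape[:2],bool);b[165:248,410:485]=1
m=b&(P[...,2]>.008)&(P[...,2]<.05)
r=cv2.minAreaRect((P[m][:,:2]*1000).astype(np.float32));print("all",r,cv2.boxPoints(r).round(0).tolist())
# pipe top
b=np.zeros(P.shape[:2],bool);b[150:190,280:320]=1
m=b&(P[...,2]>.045);q=P[m];print("pipe",len(q),(q.max(0)+q.min(0))/2,q.max(0)-q.min(0))
m=b&(P[...,2]>.010)&(P[...,2]<.03);q=P[m];print("nut",len(q),(q.max(0)+q.min(0))/2,q.max(0)-q.min(0),np.median(q[:,2]))
a=cv2.resize(s["color"][155:250,400:490],None,fx=6,fy=6,interpolation=cv2.INTER_CUBIC)[:570,:400]
c2=cv2.resize(s["color"][150:195,275:325],None,fx=8,fy=8,interpolation=cv2.INTER_CUBIC)
a=cv2.resize(s["color"][155:250,410:490],(400,475),interpolation=cv2.INTER_CUBIC)
o=np.zeros((475,800,3),np.uint8);o[:,:400]=a;o[:360,400:]=c2
cv2.imwrite("pics/crop1.png",o[:,:,::-1])
E
```

```text
(300, 169) [0.6326 0.0963 0.0545]
(315, 129) [0.7629 0.0593 0.0009]
(404, 131) [ 0.7366 -0.1771  0.0932]
(223, 240) [0.4354 0.2797 0.1037]
(173, 192) [0.5662 0.4487 0.0037]
(470, 235) [ 0.4701 -0.3767  0.0214]
(450, 225) [ 0.4977 -0.3294 -0.0007]
(430, 195) [ 0.5803 -0.2714  0.0061]
(448, 182) [ 0.6161 -0.3175  0.0229]
(350, 220) [ 0.5032 -0.0466  0.0006]
249 [ 0.50052616 -0.35777354  0.01890872] ((501.0835266113281, -357.6567077636719), (82.02301025390625, 24.260576248168945), 35.44119644165039)
all ((539.9371337890625, -326.82666015625), (202.9080352783203, 92.17418670654297), 36.46194076538086) [[431.0, -350.0], [486.0, -424.0], [649.0, -304.0], [594.0, -229.0]]
pipe 142 [0.53414241 0.08712309 0.56792793] [0.23772527 0.05700988 1.04011753]
nut 91 [0.63429432 0.09881209 0.01943117] [0.04995905 0.04273453 0.01683729] 0.02186017065835144
```

View pics/crop1.png

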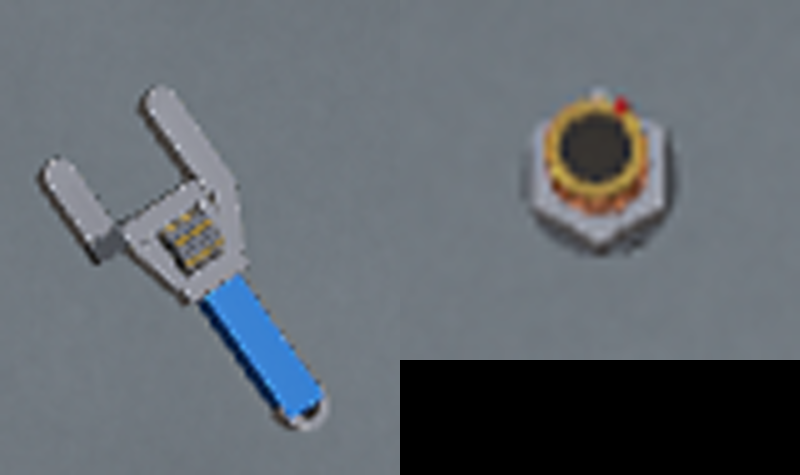

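The crop shows the small wrench with its blue handle at lower right, its mouth to the upper left and the sliding jaw on the left. On the nut the white mark is near crop (598,95) and the red line near (621,104), slightly clockwise of it. Handle length 82 mm, width 24 mm and overall length 203 mm all match the description. Now the nut pose and the grasp numbers.

```bash
python3 - <<'E'
from h import *
s=dict(np.load("top0.npz"));P=pts(s);c=s["color"].astype(int)
b=np.zeros(P.shape[:2],bool);b[150:192,280:322]=1
m=b&(P[...,2]>.048)&(P[...,2]<.06);q=P[m]*1000
print("pipe",len(q),cv2.minEnclosingCircle(q[:,:2].astype(np.float32)))
m=b&(P[...,2]>.019)&(P[...,2]<.025);q=P[m]*1000
print("nuttop",len(q),cv2.minEnclosingCircle(q[:,:2].astype(np.float32)))
# fit hexagon: support function by angle
h=cv2.convexHull(q[:,:2].astype(np.float32))[:,0]
for a in range(0,60,5):
    w=[np.ptp(h@[np.cos(np.radians(a+k)),np.sin(np.radians(a+k))]) for k in(0,60,120)];print(a,np.round(w,1))
for n,mm in(("white",b&(c.min(-1)>185)),("red",b&(c[...,0]>140)&(c[...,1]<70)&(c[...,2]<70))):
    for v,u in np.argwhere(mm): print(n,u,v,c[v,u],(P[v,u]*1000).round(1))
s2=dict(np.load("scene0.npz"));print(proj(s2,[[.634,.099,.022],[.66,.099,.022]]))
a=cv2.resize(s2["color"][220:255,300:340],(720,630),interpolation=cv2.INTER_CUBIC)[:600]
cv2.imwrite("pics/crop2.png",a[:,:,::-1])
E
```

```text
pipe 136 ((635.2418823242188, 98.4271469116211), 18.25204086303711)
nuttop 62 ((635.3226318359375, 98.80716705322266), 24.73539924621582)
0 [48.6 49.4 49. ]
5 [48.3 49.2 49.1]
10 [47.7 48.6 48.8]
15 [46.7 47.7 48.2]
20 [45.3 46.4 47.2]
25 [43.9 44.7 46.5]
30 [44.5 42.7 46.3]
35 [45.6 43.  47. ]
40 [46.9 44.9 47.5]
45 [47.9 46.4 48.1]
50 [48.6 47.6 48.4]
55 [49.2 48.5 48.5]
red 302 162 [151  64  68] [652.2  91.6  54.3]
red 302 163 [167  24  26] [649.   91.4  55.9]
[[319.1339241  236.69941202]
 [312.56327798 241.38931436]]
```

View pics/crop2.png

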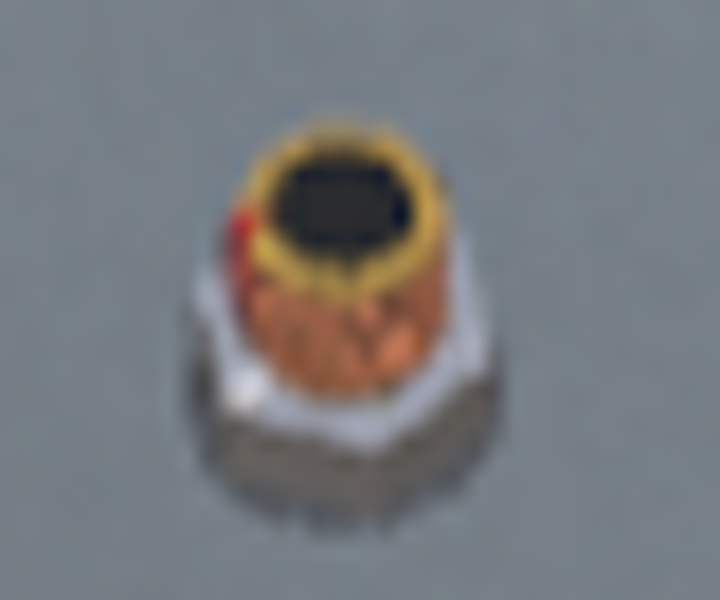

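```bash
cat >> h.py <<'E'
def ray(s,u,v,z):
    Rm=cv2.Rodrigues(np.array(s["rvec"],float))[0];t=np.array(s["tvec"],float).ravel();K=s["intrinsics"]
    o=-Rm.T@t;d=Rm.T@np.linalg.inv(K)@[u,v,1];return o+d*(z-o[2])/d[2]
E
python3 - <<'E'
from h import *
s=dict(np.load("top0.npz"));s2=dict(np.load("scene0.npz"));c=np.array([.635,.0985])
for S,u,v,z in((s,299.5,161.6,.022),(s2,313.4,241,.022),(s,302.5,162.8,.05),(s2,313.4,232.3,.05)):
    p=ray(S,u,v,z)[:2]-c;print(p.round(4),np.hypot(*p).round(4),np.degrees(np.arctan2(p[1],p[0])).round(1))
E
```

```text
[0.0255 0.0011] 0.0255 2.5
[0.0222 0.0011] 0.0222 2.8
[ 0.016  -0.0082] 0.018 -27.2
[ 0.0138 -0.0083] 0.0161 -30.9
```

```bash
cat >> h.py <<'E'
def go(x,y,z,yaw,frm=None):
    """shares from pose frm=(x,y,z,yaw) (pure down) or the measured one to the target, tool down"""
    o=get_obs()
    p0=np.array(frm[:3]) if frm else o["tool_pos"]
    R0=R.from_euler("xyz",[180,0,frm[3]] if frm else o["orientation"],degrees=True)
    R1=R.from_euler("xyz",[180,0,yaw],degrees=True)
    d=R0.inv().apply(np.array([x,y,z])-p0)/.2; a=np.degrees((R0.inv()*R1).as_rotvec())/360
    print("rows",d.round(4).tolist(),a.round(4).tolist(),"mm",np.linalg.norm(d*200).round(1))
E
python3 -c "
from h import *
go(.410,-.475,.14,121); go(.5205,-.3435,.10,126.2,(.410,-.475,.14,121)); go(.5205,-.3435,.016,126.2,(.5205,-.3435,.10,126.2))"
```

```text
rows [0.3327, 0.7772, 0.499] [-0.0, -0.0002, -0.0126] mm 196.4
rows [0.279, 0.8122, 0.2] [0.0, 0.0, -0.0144] mm 176.4
rows [0.0, -0.0, 0.42] [0.0, 0.0, 0.0] mm 84.0
```

```bash
T='[[0.3327,0.7772,0.499],[0,-0.0002,-0.0126]]'
python3 -m handwheel '[[[0.333,0.777,0.499],[0,0,-0.0126]],[[0.333,0.777,0.499],[0,0,-0.0126]],[[0.333,0.777,0.499],[0,0,-0.0126]],[[0.333,0.777,0.499],[0,0,-0.0126]],[[0.333,0.777,0.499],[0,0,-0.0126]]]'
python3 -m handwheel '[[[0.279,0.812,0.2],[0,0,-0.0144]],[[0.279,0.812,0.2],[0,0,-0.0144]],[[0.279,0.812,0.2],[0,0,-0.0144]],[[0.279,0.812,0.2],[0,0,-0.0144]],[[0.279,0.812,0.2],[0,0,-0.0144]]]'
python3 -m handwheel '[[[0,0,0],[0,0,0]]]'
python3 - <<'E'
from h import *
o=get_obs();print(o["joint_pos"],o["orientation"]);go(.5205,-.3435,.016,126.2)
s=snapshot("top");cv2.imwrite("pics/t1.png",cv2.resize(s["color"][130:270,380:540],None,fx=4,fy=4)[:,:,::-1])
E
```

```text
clock: 0.52
tool_pos: [0.4107, -0.4728, 0.1386]
orientation: [-180.0, -0.1, 121.0]
force: [-0.3, -0.4, 0.3]
opening: 0.088
clock: 0.93
tool_pos: [0.5231, -0.3399, 0.0989]
orientation: [-180.0, -0.1, 126.4]
force: [0.2, -1.9, -1.0]
opening: 0.0876
clock: 1.02
tool_pos: [0.522, -0.3413, 0.0994]
orientation: [-179.9, -0.1, 126.4]
force: [-0.9, -0.5, -0.3]
opening: 0.0878
[-1.52749288e+01  2.27460745e+01 -1.59926413e+01 -2.06265942e-02
 -5.13706835e+01 -3.83166781e+01] [-1.79944794e+02 -9.58109644e-02  1.26395455e+02]
rows [-0.0052, -0.0123, 0.4171] [-0.0002, -0.0003, 0.0005] mm 83.5
```

View pics/t1.png

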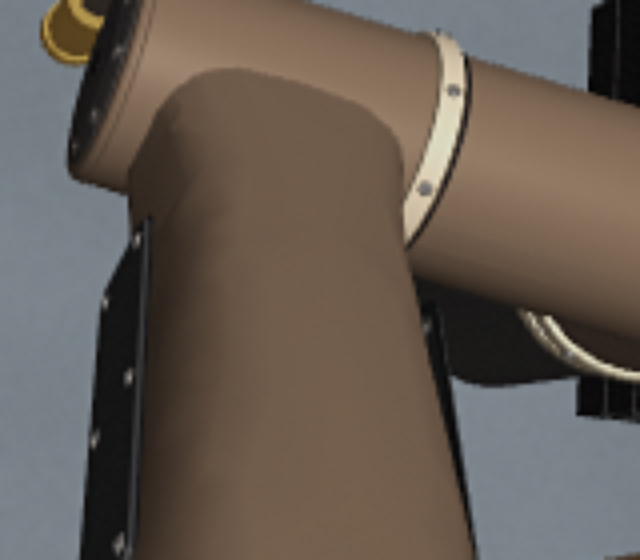

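The arm hides the top view here (only the forearm is visible), so I use the scene camera from now on. Descending.

```bash

python3 -m handwheel '[[[-0.005,-0.012,0.2],[0,0,0]],[[-0.005,-0.012,0.38],[0,0,0]],[[-0.005,-0.012,0.417],[0,0,0]],[[-0.005,-0.012,0.417],[0,0,0]]]'
python3 - <<'E'
from h import *
s=snapshot("scene");cv2.imwrite("pics/t2.png",cv2.resize(s["color"][80:220,200:360],None,fx=4,fy=4)[:,:,::-1])
E
```

```text
clock: 1.4
tool_pos: [0.5171, -0.3466, 0.0163]
orientation: [-179.8, -0.2, 126.1]
force: [0.2, -0.7, 1.1]
opening: 0.0877
```

View pics/t2.png

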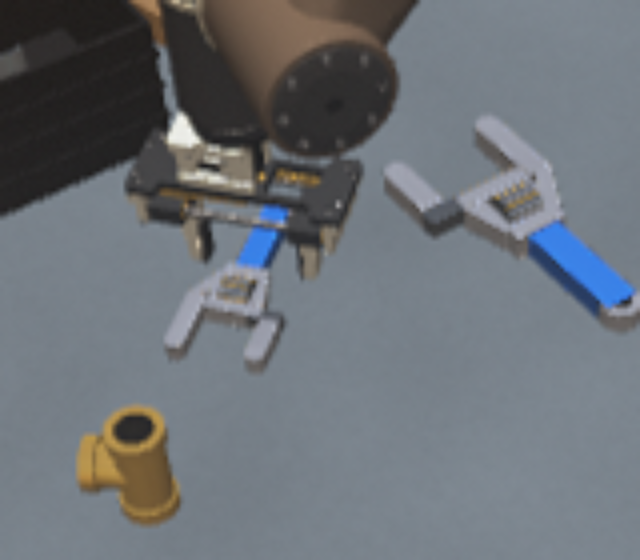

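The fingers (crop (200,240) and (310,265)) straddle the blue handle just behind the shoulder. Closing and lifting a little.

```bash

python3 -m handwheel '[[[0,0,0],[0,0,0]],[[0,0,0],[0,0,0]],[[0,0,0],[0,0,0]],[[0,0,0],[0,0,0]],[[0,0,0],[0,0,0]]]' 1
python3 -m handwheel '[[[0,0,0],[0,0,0]],[[0,0,0],[0,0,0]],[[0,0,0],[0,0,0]]]'
python3 -m handwheel '[[[0,0,-0.1],[0,0,0]],[[0,0,-0.1],[0,0,0]],[[0,0,-0.1],[0,0,0]]]'
python3 - <<'E'
from h import *
o=get_obs();print(o["joint_pos"],o["force"],o["moment"],o["tool_pos"],o["orientation"])
s=snapshot("scene");P=pts(s);q,r=blue_axis(s,P,(230,100,300,200));print(len(q),q.mean(0),r)
E
```

```text
clock: 1.87
tool_pos: [0.5194, -0.3464, 0.0178]
orientation: [180.0, 0.0, 126.2]
force: [-0.1, -0.6, 0.6]
opening: 0.0601
clock: 2.12
tool_pos: [0.5193, -0.3461, 0.0174]
orientation: [180.0, 0.0, 126.2]
force: [0.5, 0.8, -0.9]
opening: 0.04
clock: 2.37
tool_pos: [0.5202, -0.3464, 0.0383]
orientation: [179.9, 0.1, 126.2]
force: [0.0, 0.3, -0.5]
opening: 0.0198
[-1.57836358e+01  2.68415786e+01 -1.91132621e+01  1.00333159e-02
 -4.39173125e+01 -3.80303335e+01] [ 0.0296041   0.30315341 -0.4594137 ] [0.03306161 0.01949462 0.01469047] [ 0.52017192 -0.34639434  0.03833391] [1.79926731e+02 1.05000016e-01 1.26193183e+02]
39 [ 0.52381312 -0.34511022  0.01826378] ((510.70892333984375, -352.2417297363281), (65.58050537109375, 23.69765853881836), 36.8185920715332)
```

The fingers close slower (about 80 mm/s) than I allowed for, so they missed the grip and rose above the handle. I reopen, go down again and close with more time.

```bash

python3 -m handwheel '[[[0,0,0],[0,0,0]],[[0,0,0],[0,0,0]],[[0,0,0],[0,0,0]],[[0,0,0],[0,0,0]],[[0,0,0],[0,0,0]]]' -0.3
python3 -m handwheel '[[[0,0,0],[0,0,0]]]'
python3 -m handwheel '[[[0,0,0.11],[0,0,0]],[[0,0,0.11],[0,0,0]],[[0,0,0.11],[0,0,0]]]'
python3 -m handwheel '[[[0,0,0],[0,0,0]],[[0,0,0],[0,0,0]],[[0,0,0],[0,0,0]],[[0,0,0],[0,0,0]],[[0,0,0],[0,0,0]]]' 1
python3 -m handwheel '[[[0,0,0],[0,0,0]],[[0,0,0],[0,0,0]],[[0,0,0],[0,0,0]]]'
```

```text
clock: 2.83
tool_pos: [0.5192, -0.3462, 0.0371]
orientation: [-180.0, -0.0, 126.2]
force: [-0.7, 0.1, -0.7]
opening: 0.0436
clock: 2.92
tool_pos: [0.5192, -0.3461, 0.0372]
orientation: [-180.0, -0.0, 126.2]
force: [0.3, 0.1, -0.1]
opening: 0.0507
clock: 3.17
tool_pos: [0.5194, -0.3462, 0.0151]
orientation: [-180.0, -0.0, 126.2]
force: [-0.3, 0.2, -0.1]
opening: 0.0566
clock: 3.58
tool_pos: [0.5192, -0.3462, 0.0154]
orientation: [180.0, -0.0, 126.2]
force: [0.6, 0.6, -0.4]
opening: 0.0291
clock: 3.83
tool_pos: [0.5188, -0.3458, 0.0153]
orientation: [-180.0, -0.1, 126.2]
force: [-2.5, 4.2, 2.9]
opening: 0.0233
```

```bash

python3 -m handwheel '[[[0,0,-0.06],[0,0,0]],[[0,0,-0.13],[0,0,0]],[[0,0,-0.13],[0,0,0]]]'
python3 -c "
from h import *
o=get_obs();print(o['force'],o['moment'])
a=(.54,-.2,.04,138); go(*a); go(.556,-.047,.04,151.5,a)
s=snapshot('scene');cv2.imwrite('pics/t3.png',cv2.resize(s['color'][80:220,200:360],None,fx=4,fy=4)[:,:,::-1])"
```

```text
clock: 4.08
tool_pos: [0.5204, -0.3468, 0.0435]
orientation: [179.9, 0.1, 126.2]
force: [2.1, -1.7, -6.7]
opening: 0.0237
[ 2.08521986 -1.67229511 -6.735753  ] [-0.23524492 -0.13910329 -0.06276788]
rows [0.5344, 0.5127, 0.017] [0.0001, 0.0004, -0.0328] mm 148.1
rows [0.4524, 0.622, 0.0] [0.0, 0.0, -0.0375] mm 153.8
```

View pics/t3.png

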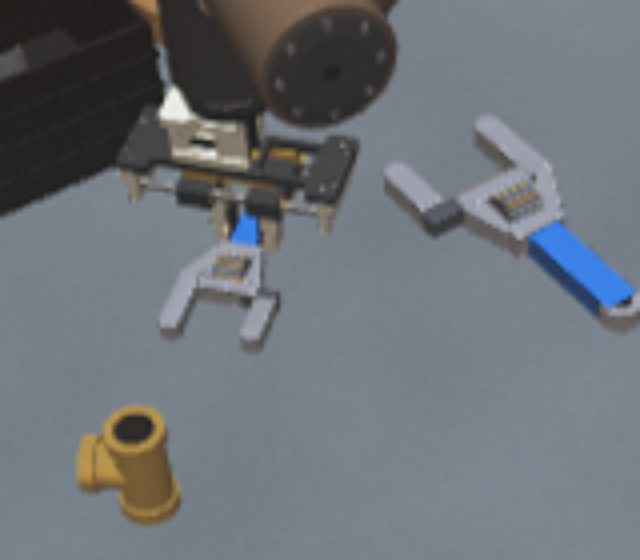

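The wrench is lifted level in the fingers, and the measured 6.7 N matches its mass. Carrying it to behind the nut.

```bash

python3 -m handwheel '[[[0.1,0.1,0.017],[0,0,-0.0066]],[[0.23,0.22,0.017],[0,0,-0.0132]],[[0.36,0.35,0.017],[0,0,-0.02]],[[0.49,0.47,0.017],[0,0,-0.027]],[[0.534,0.513,0.017],[0,0,-0.0328]]]'
python3 -m handwheel '[[[0.1,0.14,0],[0,0,-0.0075]],[[0.2,0.28,0],[0,0,-0.015]],[[0.31,0.43,0],[0,0,-0.0225]],[[0.42,0.57,0],[0,0,-0.03]],[[0.452,0.622,0],[0,0,-0.0375]]]'
python3 -m handwheel '[[[0,0,0],[0,0,0]],[[0,0,0],[0,0,0]]]'
python3 - <<'E'
from h import *
go(.556,-.047,.0165,151.5)
s=snapshot("scene");P=pts(s);q,r=blue_axis(s,P,(300,150,400,300));print(len(q),q.mean(0),r)
cv2.imwrite("pics/t4.png",cv2.resize(s["color"][150:270,260:420],None,fx=5,fy=5)[:,:,::-1])
E
```

```text
clock: 4.55
tool_pos: [0.5387, -0.1958, 0.0371]
orientation: [-180.0, -0.1, 138.2]
force: [-1.4, 1.1, -7.2]
opening: 0.0239
clock: 4.97
tool_pos: [0.5552, -0.0428, 0.0375]
orientation: [180.0, -0.0, 151.8]
force: [-1.1, 0.2, -6.8]
opening: 0.0239
clock: 5.13
tool_pos: [0.5548, -0.0456, 0.0373]
orientation: [-180.0, -0.0, 151.6]
force: [-0.9, 0.0, -6.8]
opening: 0.0241
rows [-0.0087, -0.0033, 0.1042] [-0.0001, -0.0001, 0.0002] mm 20.9
130 [ 0.44390882 -0.0709048   0.03283288] ((439.139404296875, -75.27644348144531), (280.3123474121094, 48.59783935546875), 11.36392879486084)
```

View pics/t4.png

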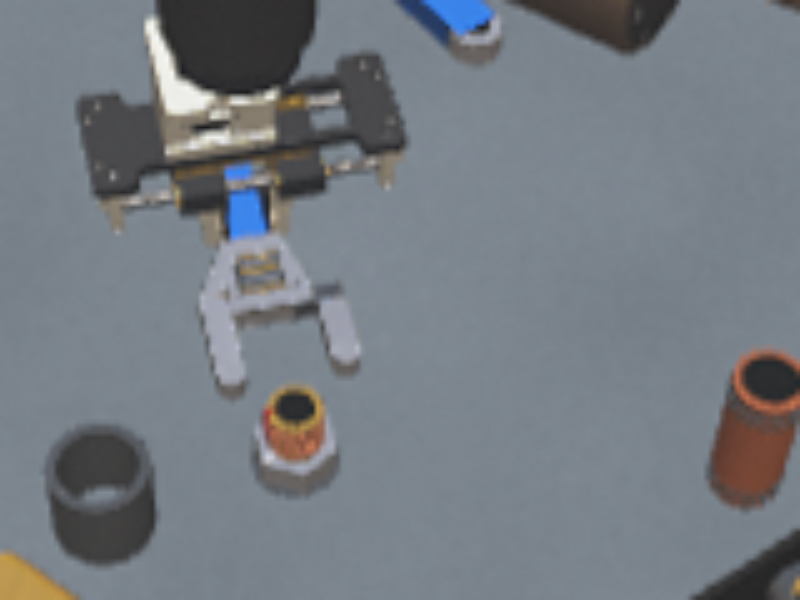

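The wrench is upstream of the nut and pointing at it: jaw tips at crop (230,385) and (345,362), nut at (295,450). Now I compare jaw and nut lateral positions in the same image's depth.

```bash
cat >> h.py <<'E'
def wf(P,o=None,yaw=None,off=.1057):
    """world points -> wrench frame (while gripped)"""
    if o is None:
        b=get_obs();o=b["tool_pos"][:2];yaw=b["orientation"][2]
    a=np.radians(yaw-90);x=np.array([np.cos(a),np.sin(a)]);y=np.array([-x[1],x[0]])
    d=P[...,:2]-o;return np.stack([d@x-off,d@y,P[...,2]],-1)*1000
E
python3 - <<'E'
from h import *
s=snapshot("scene");P=pts(s);W=wf(P)
z=W[...,2]
for lo,hi in((-2,10),(10,20)):
    m=(z>30)&(z<50)&(W[...,0]>lo)&(W[...,0]<hi)&(abs(W[...,1])<70);y=np.sort(W[m][:,1]);print(lo,len(y),"neg",y[y<0][[0,-1]],"pos",y[y>0][[0,-1]],np.median(z[m]))
m=(z>30)&(z<50)&(abs(W[...,1])<60)&(W[...,0]>5)&(W[...,0]<40);print("tip x",W[m][:,0].max())
m=(z>18)&(z<26)&(abs(W[...,1])<40)&(W[...,0]>28)&(W[...,0]<110);q=W[m];print("nut",len(q),q.min(0),q.max(0),(q.min(0)+q.max(0))/2)
m=(z>49)&(z<60)&(abs(W[...,1])<40)&(W[...,0]>28)&(W[...,0]<110);q=W[m];print("pipe",len(q),cv2.minEnclosingCircle(q[:,:2].astype(np.float32)))
print(wf(np.array([.635,.0985,0])))
E
```

```text
-2 39 neg [-42.69509582 -25.04109414] pos [29.80125301 46.20567233] 39.00500571555494
10 38 neg [-41.73551618 -25.19610445] pos [30.5340708  47.41853262] 37.90661245958673
tip x 27.111685254604154
nut 64 [ 49.89747512 -25.71704356  18.07453309] [89.15446433 19.72929953 25.99744976] [69.52596973 -2.99387201 22.03599142]
pipe 94 ((62.83656311035156, -2.29426908493042), 18.976455688476562)
[60.54622999 -1.104795    0.        ]
```

```bash

python3 -m handwheel '[[[-0.01,0,0.05],[0,0,0]],[[-0.02,0,0.1],[0,0,0]],[[-0.02,0,0.105],[0,0,0]],[[-0.02,0,0.105],[0,0,0]]]'
python3 -m handwheel '[[[0,0.04,0],[0,0,0]],[[0,0.08,0],[0,0,0]],[[0,0.12,0],[0,0,0]],[[0,0.16,0],[0,0,0]],[[0,0.16,0],[0,0,0]]]'
python3 -m handwheel '[[[0,0.03,0],[0,0,0]],[[0,0.06,0],[0,0,0]],[[0,0.09,0],[0,0,0]],[[0,0.12,0],[0,0,0]],[[0,0.12,0],[0,0,0]]]'
python3 - <<'E'
from h import *
s=snapshot("scene");P=pts(s);W=wf(P);z=W[...,2]
o=get_obs();print(o["tool_pos"],o["orientation"],o["force"],o["moment"])
print(wf(np.array([.635,.0985,0])))
m=(z>49)&(z<60)&(abs(W[...,1])<40)&(abs(W[...,0])<40);q=W[m];print("pipe",len(q),cv2.minEnclosingCircle(q[:,:2].astype(np.float32)))
u,v=proj(s,[.635,.0985,.02])[0].astype(int)
cv2.imwrite("pics/t5.png",cv2.resize(s["color"][v-45:v+25,u-40:u+40],None,fx=8,fy=8,interpolation=cv2.INTER_CUBIC)[:,:,::-1])
E
```

```text
clock: 5.57
tool_pos: [0.5587, -0.0493, 0.0161]
orientation: [-180.0, -0.0, 151.4]
force: [1.3, -1.4, -5.8]
opening: 0.0238
clock: 5.98
tool_pos: [0.5754, -0.0185, 0.0171]
orientation: [179.9, 0.1, 151.6]
force: [-0.3, 0.7, -6.8]
opening: 0.0235
clock: 6.4
tool_pos: [0.5865, 0.0019, 0.0171]
orientation: [180.0, 0.0, 151.5]
force: [-0.7, 0.3, -6.9]
opening: 0.0238
[0.58584713 0.00146762 0.01698539] [1.79985647e+02 1.48440527e-02 1.51527974e+02] [-1.07097069 -1.3838606  -7.68486064] [-0.16801495  0.21994727 -0.03509247]
[3.02894452 3.05037768 0.        ]
pipe 90 ((6.662729263305664, 0.0358659029006958), 18.54903221130371)
```

View pics/t5.png

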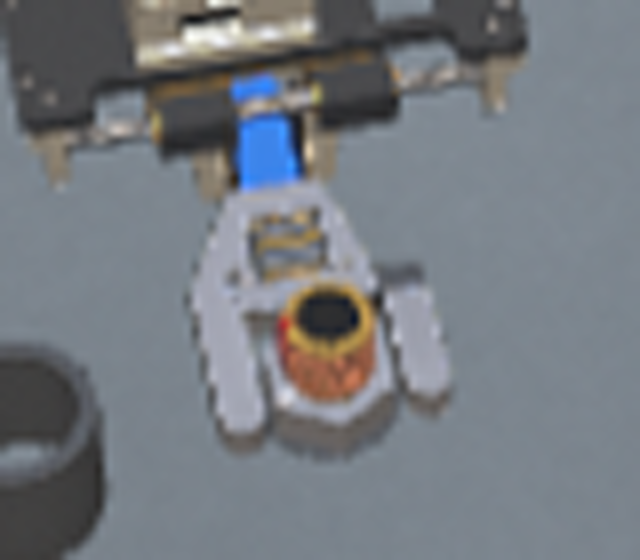

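The nut sits between the jaws with nothing touching (forces steady); the mouth still needs about 3–6 mm more in x. I push in, lower and release.

```bash

python3 -m handwheel '[[[0,0.01,0],[0,0,0]],[[0,0.02,0],[0,0,0]],[[0,0.02,0],[0,0,0]]]'
python3 -m handwheel '[[[0,0.004,0],[0,0,0]],[[0,0.008,0],[0,0,0]],[[0,0.008,0],[0,0,0]]]'
python3 -m handwheel '[[[0,0,0.005],[0,0,0]],[[0,0,0.010],[0,0,0]],[[0,0,0.012],[0,0,0]]]'
python3 - <<'E'
from h import *
s=snapshot("scene");P=pts(s);W=wf(P);z=W[...,2]
o=get_obs();print(o["tool_pos"],o["orientation"],o["force"],o["moment"])
print(wf(np.array([.635,.0985,0])))
for lo,hi in((-22,-5),(-5,10),(10,20)):
    m=(z>10)&(z<28)&(W[...,0]>lo)&(W[...,0]<hi)&(abs(W[...,1])<70);y=np.sort(W[m][:,1]);y=y.round();print(lo,np.unique(y).tolist(),np.median(z[m]))
E
```

```text
clock: 6.7
tool_pos: [0.5875, 0.0045, 0.017]
orientation: [180.0, 0.0, 151.5]
force: [-0.5, 0.1, -7.0]
opening: 0.0238
clock: 6.95
tool_pos: [0.5882, 0.0057, 0.017]
orientation: [180.0, 0.0, 151.5]
force: [-0.6, -0.5, -7.2]
opening: 0.0235
clock: 7.2
tool_pos: [0.5882, 0.0056, 0.0154]
orientation: [180.0, 0.0, 151.5]
force: [-4.6, -0.1, 6.9]
opening: 0.0238
[0.58821625 0.00562228 0.0154287 ] [1.79987517e+02 2.84136298e-02 1.51496145e+02] [-4.15032483 -1.89464977  2.42633342] [-0.0871297   1.3172173  -0.02910958]
[-1.75441397  3.21005312  0.        ]
-22 [-43.0, -42.0, -41.0, -40.0, -39.0, -38.0, -37.0, -36.0, -35.0, -34.0, -33.0, -32.0, -31.0, -30.0, -28.0, -27.0, -26.0, -25.0, -20.0, -19.0, -17.0, -16.0, -15.0, 23.0, 24.0, 29.0, 30.0, 31.0, 32.0, 33.0, 34.0, 35.0, 36.0, 37.0, 39.0, 40.0, 42.0, 44.0, 46.0, 47.0] 19.776224378317714
-5 [-43.0, -42.0, -41.0, -40.0, -39.0, -38.0, -37.0, -35.0, -34.0, -33.0, -32.0, -31.0, -30.0, -29.0, -28.0, -27.0, -26.0, -21.0, -20.0, -19.0, -18.0, -17.0, -16.0, -15.0, -14.0, 17.0, 20.0, 21.0, 23.0, 24.0, 25.0, 29.0, 30.0, 31.0, 32.0, 33.0, 34.0, 35.0, 36.0, 37.0, 38.0, 39.0, 40.0, 41.0, 43.0, 45.0, 46.0, 47.0] 19.61101577555932
10 [-43.0, -42.0, -40.0, -39.0, -37.0, -36.0, -34.0, -33.0, -31.0, -30.0, -28.0, -27.0, -21.0, -18.0, -16.0, -15.0, -14.0, -13.0, -12.0, -11.0, -10.0, -9.0, -6.0, -3.0, -1.0, -0.0, 3.0, 6.0, 9.0, 12.0, 13.0, 15.0, 17.0, 18.0, 19.0, 22.0, 29.0, 30.0, 31.0, 32.0, 35.0, 37.0, 40.0, 42.0, 44.0, 46.0, 47.0] 19.57123480119158
```

```bash

python3 -m handwheel '[[[0,0,0],[0,0,0]],[[0,0,0],[0,0,0]],[[0,0,0],[0,0,0]],[[0,0,0],[0,0,0]]]' -0.1
python3 -m handwheel '[[[0,0,-0.08],[0,0,0]],[[0,0,-0.2],[0,0,0]],[[0,0.1,-0.2],[0,0,0]],[[0,0.2,-0.2],[0,0,0]]]'
python3 -m handwheel '[[[0,0,0],[0,0,0]],[[0,0,0],[0,0,0]],[[0,0,0],[0,0,0]],[[0,0,0],[0,0,0]],[[0,0,0],[0,0,0]]]' 1
python3 -m handwheel '[[[0,0,0],[0,0,0]],[[0,0,0],[0,0,0]],[[0,0,0],[0,0,0]]]'
python3 - <<'E'
from h import *
o=get_obs();print(o["tool_pos"],o["force"])
a=np.radians(61.5);x=np.array([np.cos(a),np.sin(a)])
g=np.array([.5882,.0056])+x*.1057   # wrench origin
np.save("worg.npy",g);print(g)
t=g+x*-.065;go(*t,.045,151.5)
E
```

```text
clock: 7.58
tool_pos: [0.5887, 0.0059, 0.0149]
orientation: [180.0, 0.0, 151.5]
force: [0.4, -0.1, -0.4]
opening: 0.0443
clock: 7.92
tool_pos: [0.6085, 0.0414, 0.0563]
orientation: [179.9, 0.1, 151.4]
force: [0.5, -0.7, -0.2]
opening: 0.0483
clock: 8.33
tool_pos: [0.6067, 0.0406, 0.054]
orientation: [-180.0, -0.0, 151.5]
force: [0.3, 0.8, 0.2]
opening: 0.0202
clock: 8.58
tool_pos: [0.6071, 0.0407, 0.0545]
orientation: [-180.0, -0.0, 151.5]
force: [0.4, 0.3, 0.5]
opening: 0.0021
[0.60710764 0.04065102 0.05452339] [0.38729322 0.29299076 0.49073923]
[0.63863568 0.09849097]
rows [-0.0005, 0.0044, 0.0476] [-0.0, -0.0, -0.0001] mm 9.6
```

```bash

python3 -m handwheel '[[[0,0.004,0.03],[0,0,0]],[[0,0.004,0.05],[0,0,0]],[[0,0.004,0.05],[0,0,0]]]'
python3 -m handwheel '[[[0,0,0.005],[0,0,0]],[[0,0,0.01],[0,0,0]],[[0,0,0.01],[0,0,0]]]'
python3 -m handwheel '[[[0,0,0.003],[0,0,0]],[[0,0,0.005],[0,0,0]],[[0,0,0.005],[0,0,0]]]'
```

```text
clock: 8.83
tool_pos: [0.6068, 0.0414, 0.0433]
orientation: [-179.9, -0.1, 151.5]
force: [-0.8, -0.3, -1.2]
opening: 0.0004
clock: 9.08
tool_pos: [0.6076, 0.0416, 0.0424]
orientation: [-180.0, -0.0, 151.5]
force: [-0.9, -0.9, -0.3]
opening: 0.0001
clock: 9.33
tool_pos: [0.6077, 0.0416, 0.0422]
orientation: [180.0, 0.0, 151.5]
force: [-2.2, 0.1, 4.4]
opening: 0.0002
```

```bash

python3 -m handwheel '[[[0,0,0.003],[0,0,0]],[[0,0,0.005],[0,0,0]],[[0,0,0.005],[0,0,0]]]'
python3 -m handwheel '[[[0,0,0.002],[0,0,0]],[[0,0,0.002],[0,0,0]]]'
```

```text
clock: 9.58
tool_pos: [0.6078, 0.0416, 0.0419]
orientation: [180.0, 0.0, 151.5]
force: [-3.7, 0.2, 11.6]
opening: 0.0004
clock: 9.75
tool_pos: [0.6078, 0.0416, 0.0419]
orientation: [180.0, 0.1, 151.5]
force: [-5.1, 0.7, 13.6]
opening: 0.0006
```

```bash

python3 -m handwheel '[[[0,0.01,0],[0,0,0]],[[0,0.02,0],[0,0,0]],[[0,0.03,0],[0,0,0]],[[0,0.04,0],[0,0,0]]]'
python3 -m handwheel '[[[0,0.01,0],[0,0,0]],[[0,0.02,0],[0,0,0]],[[0,0.03,0],[0,0,0]],[[0,0.04,0],[0,0,0]],[[0,0.04,0],[0,0,0]]]'
cat >> h.py <<'E'
def gap(s,g,yaw=61.5,pr=True):
    P=pts(s);W=wf(P,g,yaw+90,0);z=W[...,2];r={}
    m=(z>13)&(z<26)&(abs(W[...,0]-9)<13)&(abs(W[...,1])<70)
    y=W[m][:,1];fx=y[(y<-23)];sl=y[y>24]
    if pr:print("fixed",fx.min().round(1),fx.max().round(1),"slide",sl.min().round(1),sl.max().round(1),"n",len(fx),len(sl), "slide pctl",np.percentile(sl,[5,50,95]).round(1),"fixed pctl",np.percentile(fx,[5,50,95]).round(1))
E
python3 - <<'E'
from h import *
gap(snapshot("scene"),np.load("worg.npy"))
E
```

```text
clock: 10.08
tool_pos: [0.6113, 0.0481, 0.0419]
orientation: [-180.0, 0.0, 151.5]
force: [-5.2, -2.8, 15.6]
opening: 0.0003
clock: 10.5
tool_pos: [0.6153, 0.0555, 0.0418]
orientation: [-180.0, 0.0, 151.5]
force: [-4.2, -1.1, 14.1]
opening: 0.0003
fixed -43.3 -26.2 slide 24.5 44.4 n 41 46 slide pctl [27.  35.  43.2] fixed pctl [-42.5 -34.7 -27. ]
```

The sliding jaw moved about 2.5 mm, as predicted. Repeating the stroke.

```bash

for i in 1 2; do
python3 -m handwheel '[[[0,0,-0.04],[0,0,0]],[[0,-0.08,-0.04],[0,0,0]],[[0,-0.08,-0.02],[0,0,0]],[[0,-0.08,-0.005],[0,0,0]],[[0,-0.08,0],[0,0,0]]]' >/dev/null
python3 -m handwheel '[[[0,0.0,0],[0,0,0]],[[0,0.01,0],[0,0,0]],[[0,0.02,0],[0,0,0]],[[0,0.03,0],[0,0,0]],[[0,0.04,0],[0,0,0]]]'
python3 -m handwheel '[[[0,0.01,0],[0,0,0]],[[0,0.02,0],[0,0,0]],[[0,0.03,0],[0,0,0]],[[0,0.04,0],[0,0,0]],[[0,0.04,0],[0,0,0]]]'
python3 - <<'E'
from h import *
gap(snapshot("scene"),np.load("worg.npy"))
E
done
```

```text
clock: 11.38
tool_pos: [0.6113, 0.0482, 0.0418]
orientation: [-180.0, 0.0, 151.5]
force: [-6.4, -1.2, 18.4]
opening: 0.0
clock: 11.8
tool_pos: [0.615, 0.0553, 0.0417]
orientation: [-179.9, 0.0, 151.5]
force: [-6.8, -0.2, 18.6]
opening: 0.0005
fixed -42.0 -24.6 slide 24.2 42.8 n 44 46 slide pctl [25.3 33.  41.2] fixed pctl [-41.  -33.1 -25.2]
clock: 12.68
tool_pos: [0.6105, 0.0478, 0.0417]
orientation: [-179.9, -0.0, 151.5]
force: [-11.0, -2.9, 22.9]
opening: 0.0007
clock: 13.1
tool_pos: [0.6138, 0.055, 0.0416]
orientation: [-179.8, -0.1, 151.5]
force: [-10.9, -0.1, 25.1]
opening: 0.0008
fixed -39.6 -23.2 slide 24.4 42.6 n 40 41 slide pctl [25.5 33.3 41.1] fixed pctl [-38.3 -31.4 -24.3]
```

Gap estimate from the jaw medians: 51.7, 48.1, then 46.7 mm, with the wrench being drawn square onto the nut. I make further lighter strokes, shifted 2.5 mm with the wrench.

```bash

python3 -m handwheel '[[[0,0,-0.04],[0,0,0]],[[0.012,-0.08,-0.04],[0,0,0]],[[0.012,-0.08,-0.02],[0,0,0]],[[0.012,-0.08,-0.01],[0,0,0]],[[0.012,-0.08,-0.006],[0,0,0]]]' 
python3 -m handwheel '[[[0,0.0,0],[0,0,0]],[[0,0.01,0],[0,0,0]],[[0,0.02,0],[0,0,0]],[[0,0.03,0],[0,0,0]],[[0,0.04,0],[0,0,0]]]'
python3 -m handwheel '[[[0,0.01,0],[0,0,0]],[[0,0.02,0],[0,0,0]],[[0,0.03,0],[0,0,0]],[[0,0.04,0],[0,0,0]],[[0,0.04,0],[0,0,0]]]'
python3 - <<'E'
from h import *
s=snapshot("scene");gap(s,np.load("worg.npy"))
u,v=proj(s,[.635,.0985,.02])[0].astype(int)
cv2.imwrite("pics/t6.png",cv2.resize(s["color"][v-45:v+25,u-40:u+40],None,fx=8,fy=8,interpolation=cv2.INTER_CUBIC)[:,:,::-1])
E
```

```text
clock: 13.57
tool_pos: [0.6051, 0.0423, 0.0416]
orientation: [-179.9, -0.0, 151.5]
force: [-7.4, -1.9, 18.2]
opening: 0.0002
clock: 13.98
tool_pos: [0.6079, 0.0484, 0.0418]
orientation: [-179.8, -0.1, 151.5]
force: [-8.3, -7.8, 17.4]
opening: 0.0004
clock: 14.4
tool_pos: [0.6103, 0.0535, 0.0417]
orientation: [-179.5, -0.2, 151.5]
force: [-10.2, -13.5, 20.3]
opening: 0.0005
fixed -39.3 -23.3 slide 24.0 41.9 n 37 44 slide pctl [25.1 32.6 41.1] fixed pctl [-38.1 -31.2 -24.4]
```

View pics/t6.png

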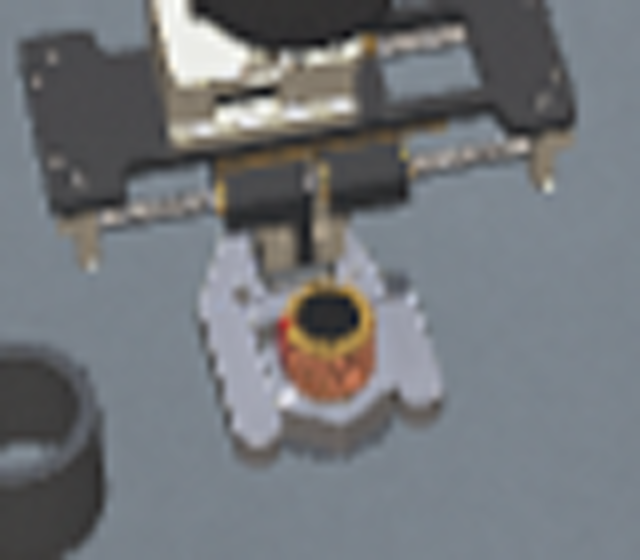

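Both jaws now sit against the nut (left jaw face at crop ~(270,390), right at ~(390,380)). The last stroke met 17 N of resistance along the rubbing direction, so the worm has stopped. Lifting off and measuring the wrench's pose.

```bash

python3 -m handwheel '[[[0,-0.02,-0.1],[0,0,0]],[[0,-0.2,-0.3],[0,0,0]],[[0,-0.4,-0.5],[0,0,0]],[[-0.3,-0.5,-0.6],[0,0,0]],[[-0.6,-0.5,-0.6],[0,0,0]]]' 
python3 -m handwheel '[[[-0.2,0,0],[0,0,0]],[[-0.4,0,0],[0,0,0]],[[-0.4,0,0],[0,0,0]]]' 
python3 - <<'E'
from h import *
o=get_obs();print(o["joint_pos"].round(0))
for n in("scene","top"):
    s=snapshot(n);P=pts(s);c=s["color"].astype(int)
    m=(c[...,2]>c[...,0]+60)&(c[...,2]>150)&(P[...,2]<.025)&(P[...,2]>.014)&(np.hypot(P[...,0]-.574,P[...,1]+.013)<.055)
    q=P[m]
    if len(q)>30:
        r=cv2.minAreaRect((q[:,:2]*1000).astype(np.float32));d=q[:,:2]-q[:,:2].mean(0);w,V=np.linalg.eigh(d.T@d)
        print(n,len(q),q.mean(0),r,"pca",np.degrees(np.arctan2(V[1,1],V[0,1])))
    cv2.imwrite(f"pics/n_{n}.png",s["color"][:,:,::-1])
    if n=="scene": gap(s,np.load("worg.npy"))
E
```

```text
clock: 14.87
tool_pos: [0.6321, -0.0562, 0.1549]
orientation: [179.9, 0.2, 151.6]
force: [2.2, 2.4, -0.1]
opening: 0.0005
clock: 15.12
tool_pos: [0.7075, -0.097, 0.1483]
orientation: [-179.9, 0.0, 151.4]
force: [0.2, 1.3, -0.2]
opening: 0.0005
[  8.  28.  -1.   0. -62. -37.]
scene 142 [ 0.58225229 -0.0126558   0.01758187] ((582.0540771484375, -12.459720611572266), (86.78587341308594, 23.710525512695312), 64.66130828857422) pca 64.36565435981973
fixed -39.4 -23.4 slide 25.1 42.7 n 40 42 slide pctl [25.5 33.3 41.5] fixed pctl [-38.8 -31.4 -24.2]
```

The handle reads 64.5°, so the wrench has turned about 3° to lie flush on the flats. One more verifying rub before swinging.

```bash
python3 -c "
from h import *
go(.6085,.041,.055,154); go(.6085,.041,.0395,154,(.6085,.041,.055,154))"
```

```text
rows [0.7395, 0.3684, 0.4668] [-0.0002, -0.0004, -0.0073] mm 189.8
rows [0.0, -0.0, 0.0775] [0.0, 0.0, 0.0] mm 15.5
```

```bash

python3 -m handwheel '[[[0.2,0.09,0],[0,0,-0.0073]],[[0.4,0.18,0.1],[0,0,-0.0073]],[[0.58,0.27,0.2],[0,0,-0.0073]],[[0.739,0.368,0.36],[0,0,-0.0073]],[[0.739,0.368,0.467],[0,0,-0.0073]]]' 
python3 -m handwheel '[[[0,0,0],[0,0,0]],[[0,0,0],[0,0,0]]]' 
python3 -c "
from h import *
go(.6085,.041,.0395,154)"
```

```text
clock: 15.63
tool_pos: [0.6065, 0.045, 0.0587]
orientation: [179.8, 0.2, 154.3]
force: [-0.1, 1.1, -1.3]
opening: 0.0005
clock: 15.8
tool_pos: [0.6059, 0.0426, 0.056]
orientation: [-179.8, -0.1, 154.3]
force: [1.0, 0.4, 0.2]
opening: 0.0006
rows [-0.0153, -0.0014, 0.0824] [-0.0004, -0.0004, 0.0008] mm 16.8
```

```bash

python3 -m handwheel '[[[-0.013,0,0.04],[0,0,0]],[[-0.013,0,0.06],[0,0,0]],[[-0.013,0,0.07],[0,0,0]],[[-0.013,0,0.078],[0,0,0]]]' 
python3 -m handwheel '[[[0,0,0],[0,0,0]],[[0,0.01,0],[0,0,0]],[[0,0.02,0],[0,0,0]],[[0,0.03,0],[0,0,0]],[[0,0.04,0],[0,0,0]]]'
python3 -m handwheel '[[[0,0.01,0],[0,0,0]],[[0,0.02,0],[0,0,0]],[[0,0.03,0],[0,0,0]],[[0,0.03,0],[0,0,0]]]'
```

```text
clock: 16.13
tool_pos: [0.6108, 0.0398, 0.0419]
orientation: [180.0, 0.0, 154.0]
force: [-1.2, -0.2, 8.9]
opening: 0.0003
clock: 16.55
tool_pos: [0.6133, 0.0466, 0.0421]
orientation: [-179.9, -0.0, 154.1]
force: [-2.7, -6.1, 6.1]
opening: 0.0006
clock: 16.88
tool_pos: [0.6158, 0.0521, 0.0421]
orientation: [-179.9, -0.0, 154.1]
force: [-3.6, -5.4, 6.8]
opening: 0.0007
```

The rub again slipped at 6.5 N without turning anything (the worm turns at 4 N), so the jaws are snug. Now I work out the swing: push the handle's −y side with the closed fingers along an arc about the nut.

```bash
python3 -m handwheel '[[[0,0,-0.1],[0,0,0]],[[0,0,-0.3],[0,0,0]],[[0,0,-0.3],[0,0,0]]]'
cat >> h.py <<'E'
C=np.array([.637,.0995])
def arc(th,x=-.125,y=-.033,z=.020):
    a=np.radians(th);R2=np.array([[np.cos(a),-np.sin(a)],[np.sin(a),np.cos(a)]]);return (*(C+R2@[x,y]),z,th+90)
E
python3 -c "
from h import *
a=arc(64,y=-.047,z=.1);print(a);go(*a);go(*arc(64,y=-.047),a);print('approach');go(*arc(64,y=-.035),arc(64,y=-.047))
for d in (2,4,6,8,10): go(*arc(64-d),arc(64))"
```

```text
clock: 17.13
tool_pos: [0.6204, 0.0541, 0.1084]
orientation: [179.7, 0.4, 154.2]
force: [0.6, 0.0, 1.3]
opening: 0.0004
(np.float64(0.6244469268274262), np.float64(-0.03345269968648251), 0.1, 154)
rows [-0.2083, -0.3856, 0.0412] [0.0009, 0.0012, 0.0006] mm 88.0
rows [0.0, -0.0, 0.4] [0.0, 0.0, 0.0] mm 80.0
approach
rows [0.06, -0.0, -0.0] [0.0, 0.0, 0.0] mm 12.0
rows [0.0219, -0.0054, -0.0] [-0.0, -0.0, 0.0056] mm 4.5
rows [0.044, -0.01, -0.0] [-0.0, -0.0, 0.0111] mm 9.0
rows [0.0662, -0.0138, -0.0] [-0.0, -0.0, 0.0167] mm 13.5
rows [0.0886, -0.0169, -0.0] [-0.0, -0.0, 0.0222] mm 18.0
rows [0.111, -0.0192, -0.0] [-0.0, -0.0, 0.0278] mm 22.5
```

```bash

python3 -m handwheel '[[[-0.11,-0.19,0.02],[0.001,0.001,0.0006]],[[-0.208,-0.386,0.04],[0.001,0.001,0.0006]],[[-0.208,-0.386,0.14],[0.001,0.001,0.0006]],[[-0.208,-0.386,0.29],[0.001,0.001,0.0006]],[[-0.208,-0.386,0.44],[0.001,0.001,0.0006]]]'
python3 -m handwheel '[[[0,0,0],[0,0,0]],[[0.03,0,0],[0,0,0]],[[0.06,0,0],[0,0,0]],[[0.06,0,0],[0,0,0]]]'
python3 -c "
from h import *
go(*arc(64,y=-.033))"
```

```text
clock: 17.55
tool_pos: [0.6214, -0.0352, 0.014]
orientation: [-179.8, -0.2, 153.8]
force: [-1.8, 3.0, 23.9]
opening: 0.0003
clock: 17.88
tool_pos: [0.6096, -0.0286, 0.0144]
orientation: [-179.7, -0.3, 153.9]
force: [-0.1, 0.8, 3.7]
opening: 0.0005
rows [-0.0075, 0.0105, -0.0283] [-0.0008, -0.0008, -0.0002] mm 6.2
```

The tips brushed the bench; I raise by 6 mm and start the swing.

```bash

python3 -m handwheel '[[[0,0,-0.03],[0,0,0]],[[0,0.01,-0.03],[0,0,0]]]'
python3 -m handwheel '[[[0.022,-0.005,0],[0,0,0.0056]],[[0.044,-0.01,0],[0,0,0.0111]],[[0.066,-0.014,0],[0,0,0.0167]],[[0.089,-0.017,0],[0,0,0.0222]],[[0.111,-0.019,0],[0,0,0.0278]]]'
python3 -m handwheel '[[[0.022,-0.005,0],[0,0,0.0056]],[[0.044,-0.01,0],[0,0,0.0111]],[[0.066,-0.014,0],[0,0,0.0167]],[[0.089,-0.017,0],[0,0,0.0222]],[[0.089,-0.017,0],[0,0,0.0222]]]'
python3 - <<'E'
from h import *
o=get_obs();W=wf(np.array([*o["tool_pos"][:2],0])[None],C,o["orientation"][2],0);print(W,o["force"])
s=snapshot("scene");P=pts(s);c=s["color"].astype(int)
m=(c[...,2]>c[...,0]+60)&(c[...,2]>150)&(P[...,2]<.025)&(P[...,2]>.014)&(np.hypot(P[...,0]-.57,P[...,1]-.01)<.09)
q=P[m];d=q[:,:2]-q[:,:2].mean(0);w,V=np.linalg.eigh(d.T@d);print(len(q),q.mean(0),np.degrees(np.arctan(V[1,1]/V[0,1])))
E
```

```text
clock: 18.05
tool_pos: [0.6103, -0.0274, 0.0206]
orientation: [-179.7, -0.3, 153.9]
force: [-0.2, 0.2, 0.3]
opening: 0.0002
clock: 18.47
tool_pos: [0.5894, -0.0211, 0.0201]
orientation: [-179.6, -0.2, 143.8]
force: [2.5, -1.8, -0.6]
opening: 0.0005
clock: 18.88
tool_pos: [0.5721, -0.0131, 0.0202]
orientation: [-179.6, -0.2, 135.8]
force: [0.3, 0.1, 0.1]
opening: 0.0007
[[-125.94120731  -31.94192549    0.        ]] [0.2989028  0.10716021 0.12399002]
93 [0.56109669 0.01711053 0.01771662] 42.53650809634055
```

```bash

python3 -m handwheel '[[[0.022,-0.005,0],[0,0,0.0056]],[[0.044,-0.01,0],[0,0,0.0111]],[[0.066,-0.014,0],[0,0,0.0167]],[[0.089,-0.017,0],[0,0,0.0222]],[[0.089,-0.017,0],[0,0,0.0222]]]'
for i in 1 2; do python3 -m handwheel '[[[0.011,-0.003,0],[0,0,0.0028]],[[0.022,-0.005,0],[0,0,0.0056]],[[0.022,-0.005,0],[0,0,0.0056]]]'; done
python3 -c "
from h import *
o=get_obs();print(wf(np.array([*o['tool_pos'][:2],0])[None],C,o['orientation'][2],0))"
```

```text
clock: 19.35
tool_pos: [0.557, -0.0033, 0.0202]
orientation: [-179.5, -0.2, 127.9]
force: [0.4, 0.6, -0.8]
opening: 0.0005
clock: 19.6
tool_pos: [0.5536, -0.0006, 0.0202]
orientation: [-179.5, -0.1, 125.9]
force: [0.7, -2.4, -0.8]
opening: 0.0001
clock: 19.85
tool_pos: [0.55, 0.0025, 0.0202]
orientation: [-179.5, -0.1, 123.8]
force: [1.1, -1.9, -0.3]
opening: 0.0001
[[-126.27562039  -32.18935387    0.        ]]
```

Now at about 34°, still moving freely at about 2 N. Continuing in small steps to the stop.

```bash

for i in 1 2 3; do python3 -m handwheel '[[[0.008,-0.002,0],[0,0,0.0021]],[[0.016,-0.004,0],[0,0,0.0042]],[[0.016,-0.004,0],[0,0,0.0042]]]' | grep -v open; done
```

```text
clock: 20.1
tool_pos: [0.5475, 0.0047, 0.0202]
orientation: [-179.5, -0.1, 122.3]
force: [1.7, -2.8, 0.3]
clock: 20.35
tool_pos: [0.5451, 0.007, 0.0202]
orientation: [-179.5, -0.1, 120.8]
force: [1.1, -2.8, -1.4]
clock: 20.6
tool_pos: [0.5429, 0.0096, 0.0202]
orientation: [-179.5, -0.1, 119.3]
force: [1.3, -1.5, -0.3]
```

```bash

for i in 1 2 3; do python3 -m handwheel '[[[0.008,-0.002,0],[0,0,0.0021]],[[0.016,-0.004,0],[0,0,0.0042]],[[0.016,-0.004,0],[0,0,0.0042]]]' | grep -v open; done
python3 - <<'E'
from h import *
s=snapshot("scene");u,v=proj(s,[.635,.0985,.02])[0].astype(int)
cv2.imwrite("pics/t7.png",cv2.resize(s["color"][v-45:v+25,u-40:u+40],None,fx=8,fy=8,interpolation=cv2.INTER_CUBIC)[:,:,::-1])
E
```

```text
clock: 20.85
tool_pos: [0.541, 0.0118, 0.0203]
orientation: [-179.5, -0.1, 117.8]
force: [3.4, -3.2, -2.3]
clock: 21.1
tool_pos: [0.5394, 0.0139, 0.0204]
orientation: [-179.6, -0.0, 116.3]
force: [6.4, -7.4, -3.8]
clock: 21.35
tool_pos: [0.5377, 0.0163, 0.0205]
orientation: [-179.6, 0.0, 114.8]
force: [6.6, -8.8, -3.6]
```

View pics/t7.png

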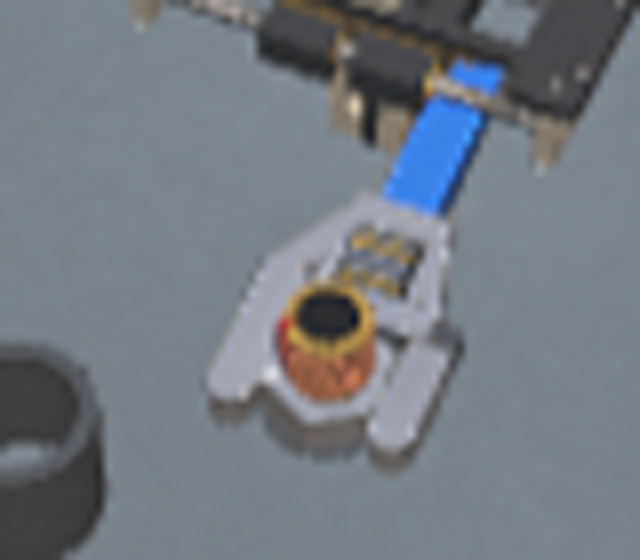

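The mark is at about crop (268,375) under the red line (283,330), and the push force has jumped to 11 N (1.4 N m at the handle), so this looks like the stop. I back off and measure numerically.

```bash

python3 -m handwheel '[[[-0.04,0,0],[0,0,0]],[[-0.1,0,-0.02],[0,0,0]],[[-0.15,0,-0.2],[0,0,0]],[[-0.2,-0.2,-0.4],[0,0,0]],[[-0.2,-0.4,-0.5],[0,0,0]]]'
python3 -m handwheel '[[[0,-0.2,0],[0,0,0]],[[0,-0.4,0],[0,0,0]],[[0,-0.5,0],[0,0,0]]]'
python3 - <<'E'
from h import *
for n in("scene","top"):
    s=snapshot(n);np.savez(n+"1.npz",**s);P=pts(s);c=s["color"].astype(int)
    m=(c[...,2]>c[...,0]+60)&(c[...,2]>150)&(P[...,2]<.025)&(P[...,2]>.014)&(np.hypot(P[...,0]-.53,P[...,1]-.04)<.08)
    q=P[m]
    if len(q)>60:
        d=q[:,:2]-q[:,:2].mean(0);w,V=np.linalg.eigh(d.T@d);r=cv2.minAreaRect((q[:,:2]*1000).astype(np.float32));print(n,len(q),q.mean(0),np.degrees(np.arctan(V[1,1]/V[0,1])),r)
    b=np.zeros(P.shape[:2],bool);u,v=proj(s,[.637,.0995,.02])[0].astype(int);b[v-25:v+25,u-25:u+25]=1
    m=b&(P[...,2]>.049)&(P[...,2]<.06);q=P[m]*1000
    if len(q)>20: print("pipe",len(q),cv2.minEnclosingCircle(q[:,:2].astype(np.float32)))
    for nm,mm in(("white",b&(c.min(-1)>175)),("red",b&(c[...,0]>130)&(c[...,1]<75)&(c[...,2]<75))):
        for v,u in np.argwhere(mm)[:12]: print(nm,u,v,c[v,u],(P[v,u]*1000).round(1))
E
```

```text
clock: 21.82
tool_pos: [0.4969, -0.0465, 0.1132]
orientation: [-179.6, -0.0, 114.8]
force: [-0.3, 0.3, 0.8]
opening: 0.0003
clock: 22.07
tool_pos: [0.3996, -0.0895, 0.1123]
orientation: [-179.4, -0.1, 114.7]
force: [0.3, 0.1, -0.0]
opening: 0.0005
scene 140 [0.52852805 0.0403176  0.01800579] 29.40584833374568 ((525.8280029296875, 39.08135223388672), (85.20732879638672, 24.003108978271484), 29.55027198791504)
pipe 97 ((637.0535278320312, 101.560302734375), 18.620939254760742)
white 332 229 [183 187 198] [582.1  99.5  14.8]
white 311 238 [191 192 201] [656.1  87.   22.9]
white 312 238 [202 204 214] [653.8  89.   22.9]
white 311 239 [188 185 189] [658.5  89.9  23.1]
white 312 239 [188 188 195] [655.1  90.5  20.4]
red 313 232 [170  63  66] [651.9  92.1  56.5]
red 313 233 [144  68  61] [653.4  94.   54.8]
red 313 234 [145  71  63] [653.7  94.1  50. ]
red 313 235 [138  70  64] [652.8  92.9  42.5]
top 248 [0.52616143 0.03934389 0.01883911] 28.67826089430733 ((526.0037841796875, 39.283729553222656), (80.6426773071289, 23.650104522705078), 28.971214294433594)
pipe 132 ((635.7742919921875, 98.96845245361328), 17.586082458496094)
white 304 163 [207 210 218] [656.4  86.9  24.2]
white 317 177 [187 191 198] [618.2  49.5  22.8]
white 313 178 [191 192 199] [615.5  60.5  20.2]
white 315 178 [188 192 200] [615.4  55.   21.7]
white 315 179 [180 182 189] [613.2  54.9  18.8]
white 302 180 [188 189 195] [608.5  90.8  22.4]
white 311 180 [189 190 197] [609.7  65.9  20.2]
white 315 180 [177 179 186] [609.8  54.8  21.7]
white 295 181 [193 193 199] [605.8 110.3  18. ]
white 300 181 [190 192 198] [605.8  96.3  20.5]
white 309 181 [191 192 201] [607.2  71.4  17.5]
white 289 182 [190 191 196] [602.  126.7  20.8]
red 302 162 [155  66  71] [651.7  91.5  56.3]
red 302 163 [171  25  27] [648.5  91.4  58.1]
red 295 174 [132  74  49] [621.9 110.1  36.9]
```

Both cameras agree: wrench at 29°, mark bearing about −30.4°, red line about −29°. A last check of the jaw gap and one final look from above.

```bash
python3 - <<'E'
from h import *
for n,C0 in(("top",[.6358,.0990]),("scene",[.637,.1016])):
    s=dict(np.load(n+"1.npz"));gap(s,np.array(C0),29)
s=dict(np.load("top1.npz"));s["color"][0,0]
cv2.imwrite("pics/fin.png",cv2.resize(s["color"][145:215,270:350],None,fx=8,fy=8,interpolation=cv2.INTER_CUBIC)[:,:,::-1])
E
```

```text
fixed -41.1 -23.2 slide 24.0 41.5 n 59 59 slide pctl [24.3 32.7 40.6] fixed pctl [-39.9 -32.  -24.3]
fixed -43.7 -23.5 slide 24.3 40.0 n 49 42 slide pctl [24.6 31.4 39.8] fixed pctl [-42.4 -33.5 -24.8]
```

View pics/fin.png

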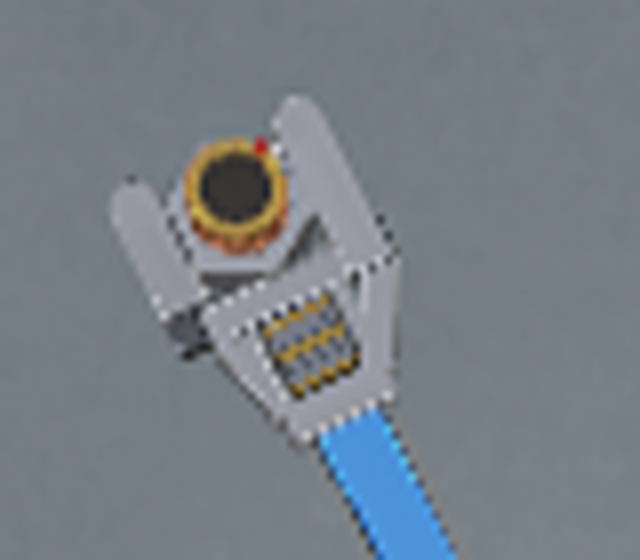

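The picture shows the jaws on both sides of the nut and the mark at (280,150) directly beside the red line at (262,145). Because I overpushed a little (1.4 N m), the jaw could have yielded by a fraction of a millimetre. I rub the worm once more to make sure it is closed, then nudge clockwise gently.

```bash
python3 -c "
from h import *
C[:]=[.6365,.0995]
a=arc(29,-.065,0,.07);m=(.49,-.03,.10,117);go(*m);go(*a,m);go(*arc(29,-.065,0,.0405),a)"
```

```text
rows [0.0824, 0.5311, 0.0586] [-0.0015, -0.0004, -0.0065] mm 108.1
rows [0.233, 0.6218, 0.15] [0.0, 0.0, -0.0056] mm 136.2
rows [0.0, -0.0, 0.1475] [0.0, 0.0, 0.0] mm 29.5
```

```bash

python3 -m handwheel '[[[0.04,0.2,0],[0,0,0]],[[0.08,0.4,0.03],[-0.0015,0,-0.0065]],[[0.08,0.53,0.058],[-0.0015,0,-0.0065]],[[0.08,0.53,0.058],[-0.0015,0,-0.0065]]]' |grep -v open
python3 -m handwheel '[[[0.07,0.18,0.05],[0,0,-0.002]],[[0.14,0.36,0.1],[0,0,-0.004]],[[0.2,0.53,0.15],[0,0,-0.0056]],[[0.233,0.622,0.15],[0,0,-0.0056]],[[0.233,0.622,0.15],[0,0,-0.0056]]]' |grep -v open
python3 -m handwheel '[[[0,0,0],[0,0,0]]]'
python3 -c "
from h import *
C[:]=[.6365,.0995];go(*arc(29,-.065,0,.0405))"
```

```text
clock: 22.5
tool_pos: [0.4984, -0.0267, 0.0993]
orientation: [179.9, -0.0, 117.3]
force: [0.9, -0.6, 0.8]
clock: 22.92
tool_pos: [0.586, 0.072, 0.0688]
orientation: [180.0, -0.0, 119.3]
force: [0.3, 0.2, 0.9]
clock: 23.0
tool_pos: [0.5834, 0.07, 0.0691]
orientation: [-179.9, -0.1, 119.2]
force: [-0.7, -0.4, 1.0]
opening: 0.0003
rows [0.0004, -0.0212, 0.1428] [-0.0001, -0.0002, 0.0005] mm 28.9
```

```bash

python3 -m handwheel '[[[0,-0.018,0.06],[0,0,0]],[[0,-0.018,0.12],[0,0,0]],[[0,-0.018,0.135],[0,0,0]],[[0,-0.018,0.143],[0,0,0]],[[0,-0.018,0.143],[0,0,0]]]' |grep -v open
python3 -m handwheel '[[[0,0,0.002],[0,0,0]],[[0,0.01,0.004],[0,0,0]],[[0,0.02,0.005],[0,0,0]],[[0,0.03,0.005],[0,0,0]],[[0,0.04,0.005],[0,0,0]]]'|grep -v open
python3 -m handwheel '[[[0,0.01,0],[0,0,0]],[[0,0.02,0],[0,0,0]],[[0,0.03,0],[0,0,0]]]'|grep -v open
```

```text
clock: 23.42
tool_pos: [0.5786, 0.0666, 0.0418]
orientation: [-179.9, -0.1, 119.1]
force: [-4.4, -1.4, 5.0]
clock: 23.83
tool_pos: [0.5835, 0.0693, 0.0418]
orientation: [-179.7, -0.1, 119.1]
force: [-14.5, -3.5, 19.9]
clock: 24.08
tool_pos: [0.5868, 0.0711, 0.0416]
orientation: [-179.5, -0.1, 119.1]
force: [-20.9, -7.8, 25.6]
```

The worm resists well above 4 N, so the jaws are closed. Lifting off and going to the handle for the gentle clockwise nudge.

```bash

python3 -m handwheel '[[[0,-0.01,-0.1],[0,0,0]],[[0,0,-0.25],[0,0,0]],[[0,0,-0.25],[0,0,0]]]' |grep -v open
python3 -c "
from h import *
C[:]=[.6365,.0995];a=arc(29,-.125,-.045,.085);go(*a)"
```

```text
clock: 24.33
tool_pos: [0.5952, 0.0748, 0.0964]
orientation: [179.5, 0.1, 119.2]
force: [0.8, 0.3, 0.5]
rows [-0.2156, -0.3855, 0.054] [0.0013, 0.0002, 0.0006] mm 89.0
```

```bash

python3 -m handwheel '[[[-0.11,-0.19,0],[0.0013,0,0]],[[-0.22,-0.386,0.02],[0.0013,0,0]],[[-0.22,-0.386,0.054],[0.0013,0,0]],[[-0.22,-0.386,0.054],[0.0013,0,0]]]' |grep -v open
python3 -c "
from h import *
C[:]=[.6365,.0995];go(*arc(29,-.125,-.045,.022))
s=snapshot('top');gap(s,np.array([.6358,.0990]),29)
s=snapshot('scene');gap(s,np.array([.637,.1016]),29)"
```

```text
clock: 24.67
tool_pos: [0.5439, -0.004, 0.0794]
orientation: [-179.5, -0.1, 119.0]
force: [0.6, 0.6, 0.0]
rows [0.0027, 0.0334, 0.2866] [-0.0014, -0.0003, -0.0001] mm 57.7Traceback (most recent call last):
  File "<string>", line 4, in <module>
    s=snapshot('top');gap(s,np.array([.6358,.0990]),29)
                      ~~~^^^^^^^^^^^^^^^^^^^^^^^^^^^^^^
  File "h.py", line 36, in gap
    if pr:print("fixed",fx.min().round(1),fx.max().round(1),"slide",sl.min().round(1),sl.max().round(1),"n",len(fx),len(sl), "slide pctl",np.percentile(sl,[5,50,95]).round(1),"fixed pctl",np.percentile(fx,[5,50,95]).round(1))
                        ~~~~~~^^
    return umr_minimum(a, axis, None, out, keepdims, initial, where)
ValueError: zero-size array to reduction operation minimum which has no identity
```

```bash

python3 -m handwheel '[[[0,0.03,0.14],[-0.0014,0,0]],[[0,0.033,0.26],[-0.0014,0,0]],[[0,0.033,0.28],[-0.0014,0,0]],[[0,0.033,0.28],[-0.0014,0,0]]]' |grep -v open
python3 -m handwheel '[[[0.025,0,0],[0,0,0]],[[0.045,0,0],[0,0,0]],[[0.045,0,0],[0,0,0]]]' |grep -v open
for i in 1 2 3; do python3 -m handwheel '[[[0.005,0,0],[0,0,0]],[[0.008,0,0],[0,0,0]]]' |grep -v open; done
```

```text
clock: 25.05
tool_pos: [0.5511, 0.0016, 0.0225]
orientation: [-179.9, -0.1, 119.2]
force: [0.7, -0.2, -0.3]
clock: 25.3
tool_pos: [0.5477, 0.0104, 0.0247]
orientation: [179.8, -0.0, 119.2]
force: [0.3, -0.1, -0.6]
clock: 25.47
tool_pos: [0.5468, 0.0112, 0.0243]
orientation: [179.8, -0.0, 119.2]
force: [0.0, -0.5, 0.1]
clock: 25.63
tool_pos: [0.5457, 0.0123, 0.0237]
orientation: [179.9, -0.1, 119.2]
force: [0.5, 0.3, 0.1]
clock: 25.8
tool_pos: [0.5448, 0.0136, 0.0234]
orientation: [179.9, -0.1, 119.2]
force: [-0.1, 1.0, 0.3]
```

```bash

for i in 1 2 3 ; do python3 -m handwheel '[[[0.004,0,0],[0,0,0]],[[0.005,0,0],[0,0,0]]]' |grep -v open; done
python3 -c "
from h import *
o=get_obs();print(wf(np.array([*o['tool_pos'][:2],0])[None],np.array([.6365,.0995]),119,0))"
```

```text
clock: 25.97
tool_pos: [0.5443, 0.0145, 0.0233]
orientation: [179.9, -0.1, 119.2]
force: [-0.2, 0.2, -0.4]
clock: 26.13
tool_pos: [0.5438, 0.0154, 0.0234]
orientation: [179.9, -0.1, 119.2]
force: [-0.5, -0.1, -0.2]
clock: 26.3
tool_pos: [0.5433, 0.0163, 0.0234]
orientation: [179.9, -0.1, 119.2]
force: [1.0, -0.5, 0.1]
[[-121.8688488   -27.60667891    0.        ]]
```

```bash

for i in 1 2 3 4 5; do python3 -m handwheel '[[[0.004,0,0],[0,0,0]],[[0.006,0,0],[0,0,0]]]' |grep -E "pos|force"; done
```

```text
tool_pos: [0.543, 0.0169, 0.0234]
force: [2.8, -4.7, -1.2]
tool_pos: [0.5426, 0.0176, 0.0235]
force: [3.1, -7.8, -3.4]
tool_pos: [0.5421, 0.0183, 0.0235]
force: [5.2, -11.5, -1.9]
tool_pos: [0.5418, 0.0189, 0.0236]
force: [6.9, -14.2, -2.2]
tool_pos: [0.5412, 0.0198, 0.0236]
force: [6.9, -14.6, -2.2]
```

The force rose steeply at once: the nut is hard against its stop. Retreating and measuring.

```bash

python3 -m handwheel '[[[-0.06,0,0],[0,0,0]],[[-0.12,0,-0.03],[0,0,0]],[[-0.15,0,-0.2],[0,0,0]],[[-0.2,-0.2,-0.4],[0,0,0]],[[-0.2,-0.4,-0.5],[0,0,0]]]' |grep -E "pos|force"
python3 -m handwheel '[[[0,-0.2,0],[0,0,0]],[[0,-0.4,0],[0,0,0]],[[0,-0.5,0],[0,0,0]]]' |grep -E "pos|force"
python3 - <<'E'
from h import *
for n,C0 in(("top",[.6358,.0990]),("scene",[.637,.1016])):
    s=snapshot(n);gap(s,np.array(C0),29);P=pts(s);c=s["color"].astype(int)
    m=(c[...,2]>c[...,0]+60)&(c[...,2]>150)&(P[...,2]<.025)&(P[...,2]>.014)&(np.hypot(P[...,0]-.53,P[...,1]-.04)<.08)
    q=P[m];print(n,len(q),cv2.minAreaRect((q[:,:2]*1000).astype(np.float32)))
    d=q[:,:2]-q[:,:2].mean(0);w,V=np.linalg.eigh(d.T@d);print(np.degrees(np.arctan(V[1,1]/V[0,1])))
    if n=="top":
        for v,u in np.argwhere(c[158:170,296:310].min(-1)>185): p=P[v+158,u+296]-[.6358,.0990,0];print(u+296,v+158,c[v+158,u+296],np.degrees(np.arctan2(p[1],p[0])))
E
```

```text
tool_pos: [0.5056, -0.0449, 0.1161]
force: [0.2, 0.6, 0.3]
tool_pos: [0.4119, -0.0948, 0.1142]
force: [-1.6, -0.8, -1.0]
fixed -41.2 -23.2 slide 24.0 41.6 n 61 59 slide pctl [24.3 32.8 40.5] fixed pctl [-40.6 -32.2 -23.5]
top 258 ((526.2924194335938, 40.143619537353516), (81.78202056884766, 23.793498992919922), 28.096681594848633)
28.104307787701504
304 163 [208 210 218] -29.441764285771256
fixed -43.5 -23.7 slide 24.2 39.7 n 47 42 slide pctl [24.6 31.5 39.5] fixed pctl [-42.3 -33.  -24.2]
scene 140 ((525.7618408203125, 40.13328552246094), (84.45460510253906, 25.225034713745117), 30.131248474121094)
28.528515812953334
```

The jaw gap reads 46–47 mm with the nut tight. As a last step I give one light rub to take up anything the firm nudge might have given.

```bash

python3 -c "
from h import *
C[:]=[.6365,.0995]
a=arc(28.5,-.065,0,.07);m=(.49,-.03,.10,118.5);go(*m);go(*a,m)"
```

```text
rows [0.0951, 0.4948, 0.0734] [0.0003, -0.0003, 0.0015] mm 101.8
rows [0.2195, 0.6277, 0.15] [0.0, 0.0, 0.0] mm 136.3
```

```bash

python3 -m handwheel '[[[0.04,0.2,0],[0,0,0]],[[0.095,0.4,0.03],[0,0,0.0015]],[[0.095,0.495,0.073],[0,0,0.0015]],[[0.095,0.495,0.073],[0,0,0.0015]]]' |grep -v open
python3 -m handwheel '[[[0.07,0.18,0.05],[0,0,0]],[[0.14,0.36,0.1],[0,0,0]],[[0.2,0.53,0.15],[0,0,0]],[[0.22,0.61,0.15],[0,0,0]],[[0.22,0.61,0.15],[0,0,0]]]' |grep -v open
python3 -m handwheel '[[[0,0,0],[0,0,0]]]' |grep pos
python3 -c "
from h import *
C[:]=[.6365,.0995];go(*arc(28.5,-.063,0,.0405))"
```

```text
clock: 28.23
tool_pos: [0.4971, -0.0261, 0.0987]
orientation: [179.9, -0.0, 118.7]
force: [-0.9, -0.0, 0.4]
clock: 28.65
tool_pos: [0.5821, 0.0712, 0.0688]
orientation: [179.9, -0.0, 118.8]
force: [-0.1, -0.2, 0.5]
tool_pos: [0.5796, 0.0693, 0.069]
rows [-0.0033, 0.0069, 0.1425] [0.0001, -0.0002, 0.0005] mm 28.5
```

```bash

python3 -m handwheel '[[[0,0,0.06],[0,0,0]],[[0,0,0.12],[0,0,0]],[[0,0,0.135],[0,0,0]],[[0,0,0.143],[0,0,0]],[[0,0,0.143],[0,0,0]]]' |grep -E "pos|force"
python3 -m handwheel '[[[0,0.005,0.002],[0,0,0]],[[0,0.01,0.002],[0,0,0]],[[0,0.02,0.002],[0,0,0]],[[0,0.03,0.002],[0,0,0]],[[0,0.04,0.002],[0,0,0]]]'|grep -E "pos|force"
python3 -m handwheel '[[[0,0.01,-0.002],[0,0,0]],[[0,0.02,-0.002],[0,0,0]]]'|grep -E "pos|force"
python3 -m handwheel '[[[0,-0.02,-0.1],[0,0,0]],[[0,-0.04,-0.25],[0,0,0]],[[-0.1,-0.3,-0.3],[0,0,0]],[[-0.2,-0.5,-0.3],[0,0,0]],[[-0.3,-0.7,-0.3],[0,0,0]]]'|grep -E "pos|force"
python3 -m handwheel '[[[-0.1,-0.2,0],[0,0,0]],[[-0.2,-0.4,0],[0,0,0]],[[-0.2,-0.5,0],[0,0,0]]]'|grep -E "pos|force"
python3 - <<'E'
from h import *
for n,C0 in(("top",[.6358,.0990]),("scene",[.637,.1016])):
    s=snapshot(n);gap(s,np.array(C0),28.5);P=pts(s);c=s["color"].astype(int)
    m=(c[...,2]>c[...,0]+60)&(c[...,2]>150)&(P[...,2]<.025)&(P[...,2]>.014)&(np.hypot(P[...,0]-.53,P[...,1]-.04)<.08)
    q=P[m];d=q[:,:2]-q[:,:2].mean(0);w,V=np.linalg.eigh(d.T@d);print(n,len(q),np.degrees(np.arctan(V[1,1]/V[0,1])))
    if n=="top":
        for v,u in np.argwhere(c[158:170,296:310].min(-1)>185): p=P[v+158,u+296]-[.6358,.0990,0];print(u+296,v+158,c[v+158,u+296],np.degrees(np.arctan2(p[1],p[0])))
E
```

```text
tool_pos: [0.578, 0.0679, 0.0418]
force: [-3.8, -0.1, 5.4]
tool_pos: [0.5827, 0.0704, 0.0419]
force: [-14.4, -3.9, 16.9]
tool_pos: [0.5848, 0.0715, 0.0418]
force: [-17.5, -5.1, 18.7]
tool_pos: [0.5065, -0.0292, 0.1021]
force: [0.8, -1.0, -0.9]
tool_pos: [0.4363, -0.114, 0.101]
force: [0.9, -0.0, 0.6]
fixed -41.1 -23.2 slide 24.2 41.7 n 62 59 slide pctl [24.3 33.  40.6] fixed pctl [-40.7 -32.3 -23.4]
top 248 28.091016063264206
304 163 [209 211 219] -30.25446558115536
fixed -42.7 -24.0 slide 24.5 40.1 n 52 42 slide pctl [24.8 32.8 39.8] fixed pctl [-41.6 -33.  -24.3]
scene 142 28.908976160446407
```

The wrench is closed, the nut is tight and the gripper is clear of everything. Handing in.

```bash
python3 -c "
from plant import *
print(close_job(), get_obs()['clock'])"
```

```text
the job is handed in; nothing more can be done
the job is handed in; nothing more can be done
```

The job is done and handed in. The small wrench is on the bench, closed on the nut, and the nut is hard against its stop. The clock was about 30 s at the end, against the 64 s limit.

**What I did:** I carried the wrench by its handle, slid its mouth over the nut and released it. I then rubbed the worm with the closed fingertips until it would turn no further. Only after that did I push the handle clockwise, about 35°, until the force jumped at the stop. I finished with one more rub on the worm, a firm clockwise nudge and a last light rub.

**Last checks:**
- **Tightness:** The white mark bears about −30° and the red line about −29°, so they line up. The wrench lies at 28–29°, square on the flats. The nudge met a steep rise in force at once, as a hard stop would give.
- **Jaw gap:** The cameras read 46.5–48 mm, about 1 mm uncertain, so they do not prove exactly 46 mm. In the last rub the worm held against about 18 N, where 4 N turns it, so the jaws are seated.

**What disagreed or went wrong:**
- The two cameras differed by 2–4 mm on the nut's centre.
- My first grip closed on air because the fingers are slow, so I repeated it.
- The closed fingertips once pressed the bench beside the handle with about 24 N.
- I pushed past the stop with about 1.4 N m, and with 2 N m in the nudge. The last rub was to take up any give in the jaw from that.

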